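# Hang the slide rack on the retort ring by its snap hook

### The job

Hang the rack of glass slides up to dry: take it by the black grip of its snap hook, press the sprung gate against the near side of the stand's ring until the ring is inside the hook and the gate has sprung shut behind it, then lower the rack until it hangs from the ring and let go. Press only about as hard as the spring needs (some 8 N; never more than 25 N on the ring or stand), keep the rack upright so that no slide falls out, and leave the other things on the bench alone.

Things in the scene. Friction and masses are not known exactly. Their poses are not given: they have to be found in the camera images.
- rack: Steel wire basket of glass slides, 66 x 86 x 34 mm (x, y, z), about 0.3 kg, standing on the bench; a bail over it (79 mm high) carries a rigid snap hook of 8 mm bar, 159 mm high in all. Origin: centre of the underside, z up. The hook lies in the x-z plane: flat back on the -x side, gate on the +x side. Places below in mm in this frame
- grip (a point): centre of the black plastic grip on the hook's back, at (-20.5, 0, 112): 21 x 12 x 40 mm (x, y, z), pinched across its 12 mm (y) from above. The flat back inside it fills x -27.5 to -7.5, z 80 to 144. Axes as the rack
- seat (a point): where the centre of the ring's 8 mm bar lies when the rack hangs, in the top of the hook, at (0, 0, 146.5). The hook's top is a half circle round (0, 0, 141), bar centre radius 13.5; its outer top is 12 mm above this point
- nose (a point): rounded lower end of the hook's nose, at (13.5, 0, 131), rigid, 8 mm thick. The gate closes the side below it. The space inside the hook, back to gate, is 17 mm wide
- gate (a joint): angle of the sprung gate: 0 shut, opens inward to a hard stop at 0.50 rad. Pivot (13.5, 0, 90), tip at z 130, 7 mm thick, outer face x 17. Pushed near its tip it takes about 4 N to start, 7 N at the stop. The bar must meet it 31 to 36 mm above the pivot and press it nearly to the stop, till the bar's centre is at x 5 or less (4 at the stop); see pivot for the rest
- pivot (a point): the gate's pivot, at (13.5, 0, 90). The nearer to it the gate is pushed, the stiffer it is. With the ring's bar pressed in past the nose, lower the hook: the bar rides up off the gate's tip (centre above z 134), the gate springs shut under it, and the bar comes to rest in the top of the hook
- stand: fixed laboratory stand: grey base plate 200 x 130 x 10 mm with a steel drip tray (to 24 mm high), rod 12 mm thick and 310 mm high, and on it an aluminium boss head with wing screws that holds a steel retort ring. Origin: foot of the rod; the -x axis points to the ring, roughly towards the robot
- ring_mid (a point): nominal ring centre: 75 mm from the rod's axis along the stand's -x, 215 to 255 mm high (measured). Ring of 8 mm bar, 60 mm across bar centres. How its stem is clamped in the boss is NOT reported: up to 8 mm farther in or out, and cocked up or down, so that the near side (farthest from the rod) may be 10 mm above or below this. Feel for it (e.g. slide it up the gate to under the nose) or look
- trough: bystander: open glass staining trough, 84 x 102 x 62 mm; origin at the centre of its underside
- petri: bystander: stack of three petri dishes, 90 mm across, 51 mm high; origin at the centre of its underside
- tubes: bystander: white rack of capped sample tubes, 60 x 130 mm, 90 mm high; origin at the centre of its underside
- reagent: bystander: amber reagent bottle, 60 mm across, 130 mm high; origin at the centre of its underside

How it is judged:
By the outcome, as a careful person would: the job done as asked, in the order asked, and still so for the second after the job is handed in, with the robot touching nothing.
It also fails if it takes over 61 s, if anything falls off the work surface, if the arm or the gripper's body presses on something with over 40 N, if the wrist force passes 120 N, or if a joint passes its speed limit or range.

### The arm

A 7-joint arm with a two-finger parallel gripper is mounted at the origin on the work surface. World frame = base frame: x ahead of the robot, y to its left, z up, the work surface at z = 0. Lengths are in m, angles in rad, forces in N, time in s.
With the tool pointing down it reaches from about 0.425 to 0.925 m from the base axis. Payload 6.8 kg.
Tool frame: the origin (TCP) lies midway between the tips of the shut fingers; the grasp point (between the pads) lies 19 mm behind it (bot.grasp_offset is the distance from the TCP to the grasp point, in m); z points along the fingers, x is the direction in which the jaws open and shut, and the axes are right-handed (so a half turn about z gives the same grasp; the last joint's range is limited). The gripper opens to 85 mm and grips with 20 to 120 N. Pads are 22 mm wide; open, the fingers measure 114 mm over their backs; the gripper's body (76 mm by 85 mm) begins 54 mm behind the grasp point. The pads swing forward as they close: fully open they stand 13 mm farther back than shut.
Start: joints at [1.179, 0.477, 0.022, 1.555, -0.011, 1.109, -0.083], TCP at [0.189, -0.648, 0.207] pointing down, gripper open.
Joint ranges: [-2.96, 2.96], [-0.34, 2.1], [-1.41, 1.46], [0.24, 2.44], [-1.37, 4.51], [0.17, 1.92], [-2.96, 2.96]. Speed limits (rad/s): [2.39, 2.39, 3.14, 3.14, 3.14, 3.14, 3.14].

### API

Orientations are given as a unit quaternion [w, x, y, z].
In Python, from station import bot, imaging gives the robot as it stands. The module is installed in compiled form; this text tells all that it offers.
- The arm moves only by the tool apply_moves, never from a script. Its argument "increments" is a list of rows, each a list of 7 numbers: the shift along the tool's x, y, z in mm, then the turn, a rotation vector about the tool's x, y, z in degrees, then the closure, from -1 (fully open) to 1 (shut). In form: [[dx, dy, dz, rx, ry, rz, grip], ...]. A call has exactly 8 rows; each row shifts and turns the pose as measured when the row begins, along the tool's axes as they then stand; what a row does not reach is not made up. A row lasts 1/8 s, in which the tool goes at most 62.5 mm and 10.7 degrees, less where a joint would pass 70% of its speed; a pose out of reach is approached as far as the arm can. A call with a gripper value outside its range is refused whole. The fingers move at their own pace and stop on an object; "grip_force" is the grip in N (left out, the last holds). Time passes only in rows, so rows that do not move let the fingers close, or fill a call up. It gives the time, the measured TCP pose, the force and the opening at its end, in the units of the state.
- bot.get_obs(): the state, without advancing time (a new reading comes with each control period).
- imaging.read_camera(name): name is "scene" or "side" or "wrist"; returns the picture (400x640x3 uint8, red, green, blue); there is no depth.
- imaging.get_calibration(name): a dict with "K" (3x3 intrinsics, pixels), "k1" (the pictures are not rectified: a ray, as slopes to the right and down, at radius r is drawn at 1 + k1 r^2 times it, then the intrinsics apply), "extrinsics" (4x4, takes a point from camera to world coordinates). Camera axes: x right, y down, z forward; pixel columns grow to the right and rows downward; lengths in m; the calibration is good to about 2 mm. A picture is of the moment at which its call begins: read the wrist's pose just before it. get_calibration takes no time and is no camera call; for the wrist camera it gives the pose at the moment of the call.
- bot.hand_in(): hands the job in, once; it reports no verdict.
The state is a dict: "t": time; "q": joint angles; "joint_vel": joint speeds; "joint_torque": joint torques, N m; "eef_pos": TCP position; "tool_rot": TCP orientation; "contact_force": force on the tool from outside, world axes, zero at the start; "torque": the same for the moment, N m; "gripper_width": opening from 0.0 (shut) to 1.0 (fully open).
Only numpy, scipy, OpenCV 4.12 (cv2) and the standard library are available. Lean on these libraries where they do the work, as an engineer would, in place of code of your own. Each camera call takes 0.05 s, during which the arm holds its last target.

## Working session

There is one attempt and no reset: what is moved stays moved. The work goes in short steps, Python scripts to look and compute and a tool call to move; the robot and the scene stay as the last step left them, time stands still between calls to the robot, and variables do not carry over. Pictures are saved under pics/ and viewed, and the job is handed in when it is done.

Besides the shell and the picture viewer there is one more tool, called as name(argument=value, ...), one argument or row to a line, values as JSON. apply_moves: Moves the arm, as the interface text tells. Its arguments: {"type":"object","properties":{"increments":{"type":"array","items":{"type":"array","items":{"type":"number"}}},"grip_force":{"type":"number"}},"required":["increments"]}

```bash
mkdir -p pics; cat > h.py <<'E'
from station import bot, imaging
import numpy as np, cv2
def snap(name,fn):
    c=imaging.get_calibration(name); im=imaging.read_camera(name)
    cv2.imwrite('pics/'+fn+'.png',im[:,:,::-1]); np.savez('pics/'+fn+'.npz',im=im,K=c['K'],k1=c['k1'],E=c['extrinsics'])
def load(fn): return np.load('pics/'+fn+'.npz')
def ray(fn,u,v):
    d=load(fn);K=d['K'];k=float(d['k1'])
    x=np.array([(u-K[0,2])/K[0,0],(v-K[1,2])/K[1,1]]);s=x.copy()
    for _ in range(30): s=x/(1+k*(s@s))
    E=d['E'];r=E[:3,:3]@np.array([s[0],s[1],1]);return E[:3,3],r/np.linalg.norm(r)
def atz(fn,u,v,z):
    o,r=ray(fn,u,v);return o+r*(z-o[2])/r[2]
def tri(*obs):
    A=np.zeros((3,3));b=np.zeros(3)
    R=[ray(*o) for o in obs]
    for o,r in R:
        P=np.eye(3)-np.outer(r,r);A+=P;b+=P@o
    p=np.linalg.solve(A,b)
    return p,[np.linalg.norm((np.eye(3)-np.outer(r,r))@(p-o))*1000 for o,r in R]
def proj(fn,p):
    d=load(fn);E=d['E'];c=E[:3,:3].T@(np.array(p)-E[:3,3]);s=c[:2]/c[2];s=s*(1+float(d['k1'])*(s@s))
    return d['K'][:2,:2]@s+d['K'][:2,2]
def crop(fn,x0,y0,x1,y1,f,out):
    im=load(fn)['im'][y0:y1,x0:x1,::-1];cv2.imwrite('pics/'+out+'.png',cv2.resize(im,None,fx=f,fy=f,interpolation=cv2.INTER_CUBIC))
E
python3 - <<'E'
from h import *
np.set_printoptions(precision=4,suppress=True)
print(bot.get_obs(), bot.grasp_offset)
snap('scene','s0');snap('side','d0');snap('wrist','w0')
for n in ('s0','d0','w0'):print(load(n)['E'],load(n)['K'][0,0])
E
```

```text
{'t': 0.0, 'q': array([ 1.1789,  0.4778,  0.0224,  1.5564, -0.0115,  1.1093, -0.0831]), 'joint_vel': array([ 0.0013, -0.0004,  0.0006, -0.0003, -0.0002, -0.0009,  0.0001]), 'joint_torque': array([ -0.0001, -59.6451,   1.6078, -28.1189,   0.0125,   0.0095,
        -0.    ]), 'eef_pos': array([ 0.1888, -0.6474,  0.2061]), 'tool_rot': array([-0.0005,  0.8   , -0.6   , -0.0008]), 'contact_force': array([0.5919, 0.2105, 0.2217]), 'torque': array([ 0.0052,  0.0233, -0.0132]), 'gripper_width': 0.9988575327676852} 0.0187
[[-0.4109  0.625  -0.6638  1.4034]
 [ 0.9117  0.2808 -0.2999  0.4027]
 [-0.001  -0.7284 -0.6852  1.0189]
 [ 0.      0.      0.      1.    ]] 491.2699754845601
[[-0.8319 -0.3262  0.4489  0.0764]
 [-0.5548  0.5092 -0.658   0.7333]
 [-0.0139 -0.7964 -0.6046  0.7688]
 [ 0.      0.      0.      1.    ]] 389.84542664605135
[[ 0.28   -0.9191 -0.2773  0.26  ]
 [-0.96   -0.2685 -0.0792 -0.627 ]
 [-0.0017  0.2884 -0.9575  0.373 ]
 [ 0.      0.      0.      1.    ]] 335.432595296342
```

View pics/s0.png

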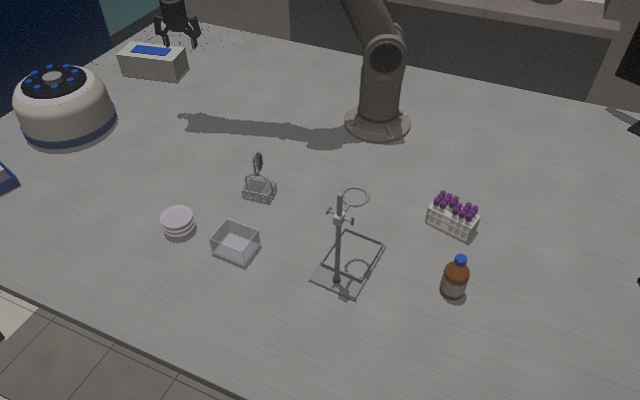

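View pics/d0.png

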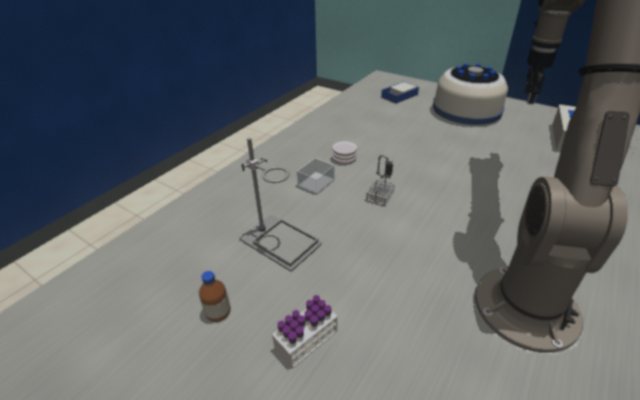

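View pics/w0.png

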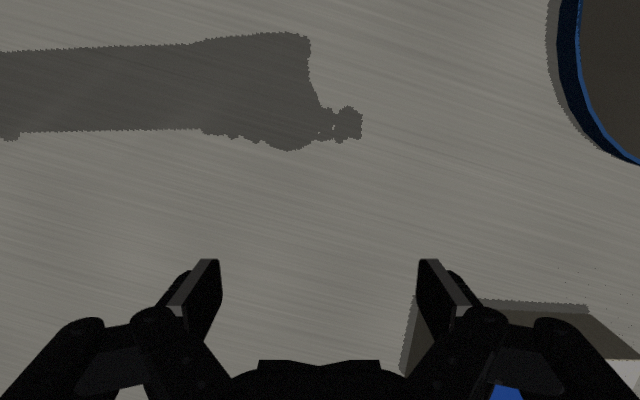

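```bash
python3 - <<'E'
from h import *
crop('s0',225,140,295,220,8,'a1');crop('d0',350,140,410,215,8,'a2');crop('s0',300,170,400,300,5,'a3')
crop('d0',230,130,330,270,4,'a4')
E
```

```text
(no output)
```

View pics/a1.png

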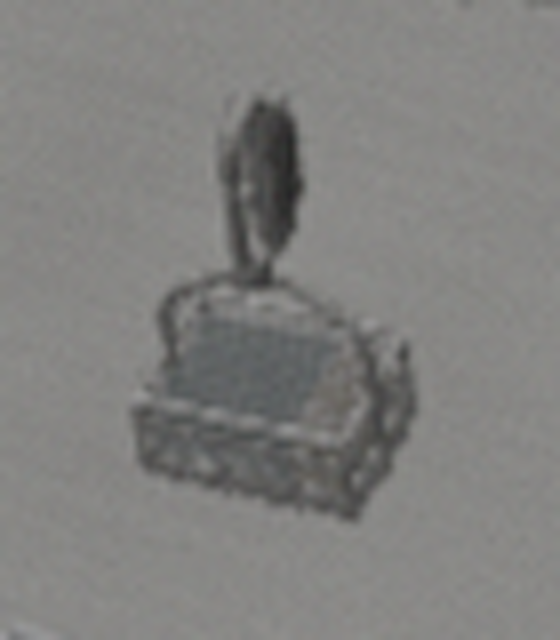

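View pics/a2.png

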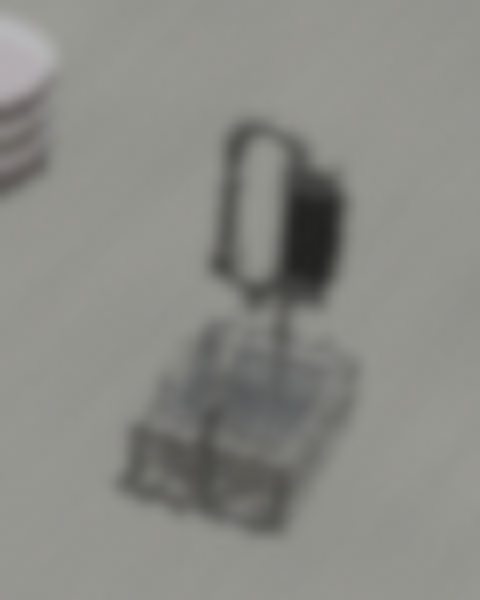

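View pics/a3.png

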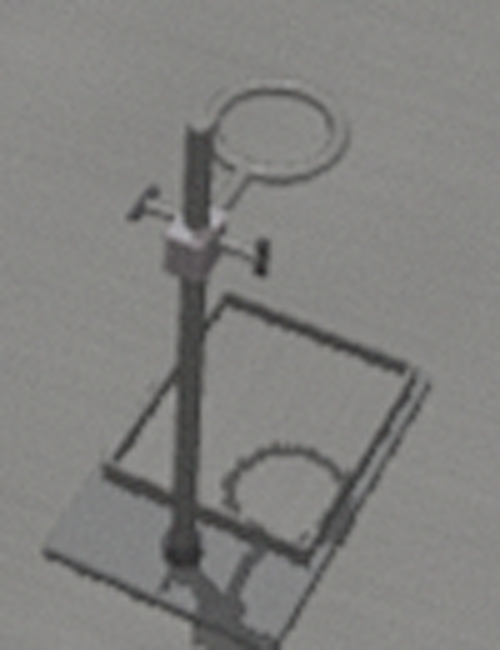

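View pics/a4.png

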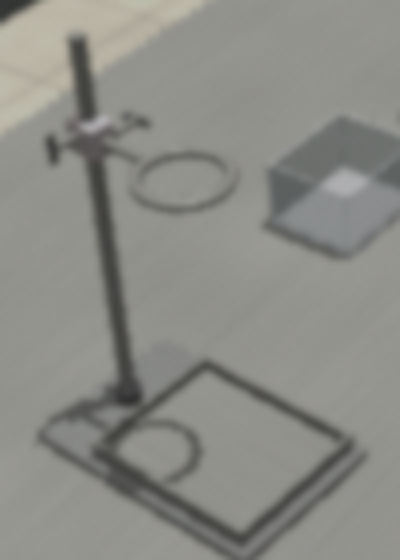

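```bash
python3 - <<'E'
from h import *
np.set_printoptions(precision=4,suppress=True)
print('grip',tri(('s0',258.75,162.5),('d0',389.75,169.4)))
for p in [('s0',243.75,198.5),('s0',269.4,204.4),('d0',365.6,201),('d0',385,206)]:print(atz(*p,0))
print('rodtop',tri(('s0',340,195.6),('d0',249.5,139.5)))
print('foot',tri(('s0',336.6,280),('d0',261.5,228)))
print(atz('s0',336.6,280,.012),atz('d0',261.5,228,.012))
# plate corners top z=.01
for p in [(42,552),(278,645),(430,380)]: print('plate s',atz('s0',300+p[0]/5,170+p[1]/5,.01))
for p in [(40,438),(245,555),(365,455)]: print('plate d',atz('d0',230+p[0]/4,130+p[1]/4,.01))
print('ringc',tri(('s0',300+277/5,170+133/5),('d0',230+184/4,130+181/4)))
# bystanders
print('petri',atz('s0',178,213,.05),'trough',atz('s0',235,246,.03))
print(imaging.get_calibration('wrist')['K'])
E
```

```text
grip (array([ 0.4698, -0.2048,  0.1068]), [np.float64(1.422247289590967), np.float64(1.4222472895912013)])
[ 0.528  -0.2327  0.    ]
[ 0.5188 -0.1508  0.    ]
[ 0.5176 -0.1517  0.    ]
[ 0.4541 -0.1622  0.    ]
rodtop (array([0.6988, 0.1378, 0.3048]), [np.float64(0.19760110898774372), np.float64(0.19760110898774583)])
foot (array([0.7009, 0.1392, 0.0148]), [np.float64(0.17751298194725434), np.float64(0.17751298194715823)])
[0.699  0.1387 0.012 ] [0.7032 0.1368 0.012 ]
plate s [0.7279 0.0738 0.01  ]
plate s [0.7311 0.2022 0.01  ]
plate s [0.5395 0.2161 0.01  ]
plate d [0.7241 0.2052 0.01  ]
plate d [0.5361 0.2133 0.01  ]
plate d [0.5223 0.0948 0.01  ]
ringc (array([0.6171, 0.1453, 0.2334]), [np.float64(0.057538795507787496), np.float64(0.057538795507832884)])
petri [ 0.6952 -0.3374  0.05  ] trough [ 0.7197 -0.143   0.03  ]
[[335.4326   0.     318.6307]
 [  0.     335.4326 201.2389]
 [  0.       0.       1.    ]]
```

apply_moves(
  increments=[
    [-42, -48, -8, 0, 0, 0, -1],
    [-42, -48, -8, 0, 0, 0, -1],
    [-42, -48, -8, 0, 0, 0, -1],
    [-42, -48, -8, 0, 0, 0, -1],
    [-42, -48, -8, 0, 0, 0, -1],
    [-42, -48, -8, 0, 0, 0, -1],
    [-42, -48, -8, 0, 0, 0, -1],
    [-42, -48, -4, 0, 0, 0, -1],
  ],
)

```text
t: 1.15
eef_pos: [0.4554, -0.2291, 0.2629]
tool_rot: [0.0, 0.797, -0.604, -0.002]
contact_force: [0.4, -1.4, -0.5]
gripper_width: 1.0
```

apply_moves(
  increments=[
    [-11, -11, 0, 0, 0, 0, -1],
    [-11, -11, 0, 0, 0, 0, -1],
    [0, 0, 0, 0, 0, 5, -1],
    [0, 0, 0, 0, 0, 5, -1],
    [0, 0, 0, 0, 0, 0, -1],
    [0, 0, 0, 0, 0, 0, -1],
    [0, 0, 0, 0, 0, 0, -1],
    [0, 0, 0, 0, 0, 0, -1],
  ],
)

```text
t: 2.15
eef_pos: [0.4709, -0.1997, 0.2618]
tool_rot: [0.001, 0.741, -0.671, -0.003]
contact_force: [0.2, 0.1, 0.1]
gripper_width: 0.997
```

```bash
python3 - <<'E'
from h import *
np.set_printoptions(precision=4,suppress=True)
o=bot.get_obs();print(o['eef_pos'],o['tool_rot'],o['q'],o['contact_force'])
snap('wrist','w1')
im=load('w1')['im'];crop('w1',200,80,440,280,3,'b1')
E
```

```text
[ 0.4709 -0.1997  0.2618] [ 0.001   0.7413 -0.6712 -0.0027] [ 0.4969  0.1727 -0.2461  1.8559  0.0457  1.1241 -1.2372] [0.16   0.0887 0.0706]
```

View pics/w1.png

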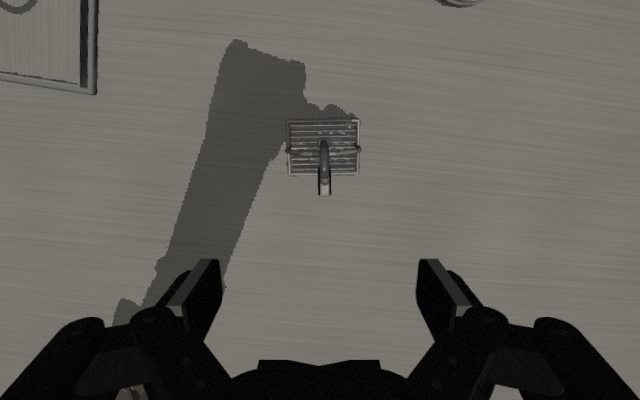

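View pics/b1.png

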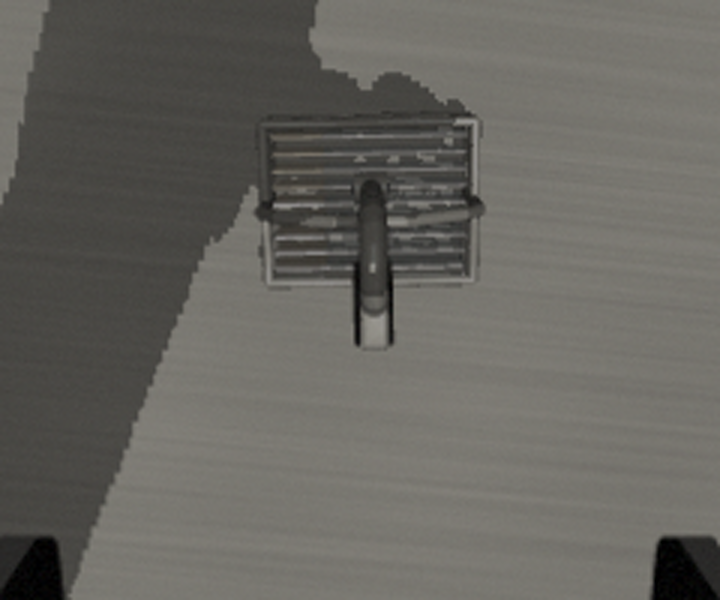

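```bash
python3 - <<'E'
from h import *
np.set_printoptions(precision=4,suppress=True)
f=lambda u,v,z:atz('w1',200+u/3,80+v/3,z)
C=[f(262,120,.034),f(478,118,.034),f(477,283,.034),f(268,285,.034)]
print(np.array(C),np.mean(C,0)); 
y=(C[0]-C[1])+(C[3]-C[2]);print('rack y deg',np.degrees(np.arctan2(y[1],y[0])),np.linalg.norm(y)/2)
x=(C[0]-C[3])+(C[1]-C[2]);print('rack x deg',np.degrees(np.arctan2(x[1],x[0])),np.linalg.norm(x)/2)
print('bail ends',f(262,209,.05),f(479,208,.05))
print('grip back top edge',f(374,348,.132),f(356,347,.132),f(392,347,.132),'nose outer top',f(371,182,.14))
o=bot.get_obs();w,a,b,c=o['tool_rot'];from scipy.spatial.transform import Rotation as R
print(R.from_quat([a,b,c,w]).as_matrix())
E
```

```text
[[ 0.5186 -0.1581  0.034 ]
 [ 0.5276 -0.2402  0.034 ]
 [ 0.4636 -0.2484  0.034 ]
 [ 0.4544 -0.1652  0.034 ]] [ 0.491 -0.203  0.034]
rack y deg 96.26169257126637 0.08315581919704777
rack x deg 6.794996606105193 0.06455865935668936
bail ends [ 0.487  -0.1619  0.05  ] [ 0.4955 -0.243   0.05  ]
grip back top edge [ 0.4606 -0.2058  0.132 ] [ 0.4604 -0.2003  0.132 ] [ 0.4615 -0.2113  0.132 ] nose outer top [ 0.5117 -0.1995  0.14  ]
[[ 0.099  -0.9951 -0.0053]
 [-0.9951 -0.099   0.0021]
 [-0.0026  0.0051 -1.    ]]
```

apply_moves(
  increments=[
    [5, 0, 0, 0, 0, -0.8, -1],
    [0, 0, 15, 0, 0, 0, -1],
    [0, 0, 25, 0, 0, 0, -1],
    [0, 0, 30, 0, 0, 0, -1],
    [0, 0, 30, 0, 0, 0, -1],
    [0, 0, 30, 0, 0, 0, -1],
    [0, 0, 22, 0, 0, 0, -1],
    [0, 0, 8, 0, 0, 0, -1],
  ],
)

```text
t: 3.2
eef_pos: [0.4688, -0.2041, 0.0922]
tool_rot: [0.001, 0.747, -0.665, -0.004]
contact_force: [0.3, -0.2, 1.1]
gripper_width: 0.999
```

```bash
python3 - <<'E'
from h import *
np.set_printoptions(precision=4,suppress=True)
o=bot.get_obs();print(o['eef_pos'],o['tool_rot'],o['contact_force'])
snap('wrist','w2')
E
```

```text
[ 0.4688 -0.2041  0.0922] [ 0.0011  0.7466 -0.6653 -0.0038] [ 0.3008 -0.2023  1.0622]
```

View pics/w2.png

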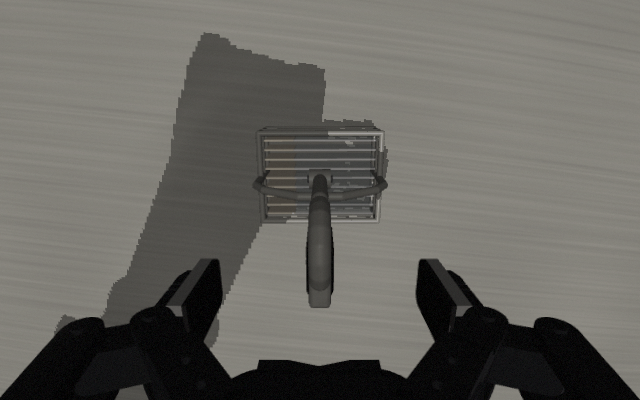

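apply_moves(
  increments=[
    [1, -1, -2, 0, 0, 0, -1],
    [0, 0, 0, 0, 0, 0, 1],
    [0, 0, 0, 0, 0, 0, 1],
    [0, 0, 0, 0, 0, 0, 1],
    [0, 0, 0, 0, 0, 0, 1],
    [0, 0, 0, 0, 0, 0, 1],
    [0, 0, 0, 0, 0, 0, 1],
    [0, 0, 0, 0, 0, 0, 1],
  ],
  grip_force=70,
)

```text
t: 4.25
eef_pos: [0.4716, -0.2049, 0.0966]
tool_rot: [0.0, 0.747, -0.665, -0.002]
contact_force: [-0.5, 0.9, 0.6]
gripper_width: 0.114
```

```bash
python3 - <<'E'
from h import *
np.set_printoptions(precision=4,suppress=True)
o=bot.get_obs();print(o['eef_pos'],o['tool_rot'],o['contact_force'],o['gripper_width'])
snap('wrist','w3')
E
```

```text
[ 0.4716 -0.2049  0.0966] [ 0.0002  0.7468 -0.6651 -0.0021] [-0.4717  0.9378  0.5527] 0.11447953264240293
```

View pics/w3.png

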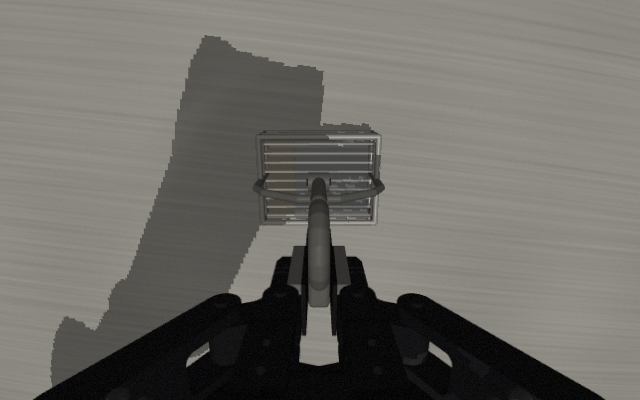

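apply_moves(
  increments=[
    [0, 0, -6, 0, 0, 0, 1],
    [0, 0, -14, 0, 0, 0, 1],
    [0, 0, -20, 0, 0, 0, 1],
    [0, 0, -22, 0, 0, 0, 1],
    [0, 0, -20, 0, 0, 0, 1],
    [-4, -1, -16, 0, 0, 0, 1],
    [-12, -3, -9, 0, 0, 0, 1],
    [-20, -5, -4, 0, 0, 0, 1],
  ],
)

```text
t: 5.3
eef_pos: [0.4744, -0.1685, 0.2131]
tool_rot: [0.001, 0.745, -0.667, -0.004]
contact_force: [0.6, 0.7, -3.4]
gripper_width: 0.115
```

```bash
python3 - <<'E'
from h import *
np.set_printoptions(precision=4,suppress=True)
o=bot.get_obs();print(o['eef_pos'],o['tool_rot'],o['contact_force'],o['gripper_width'])
snap('wrist','w4')
E
```

```text
[ 0.4744 -0.1685  0.2131] [ 0.0015  0.7454 -0.6666 -0.0035] [ 0.5986  0.7175 -3.3534] 0.11473707918108757
```

View pics/w4.png

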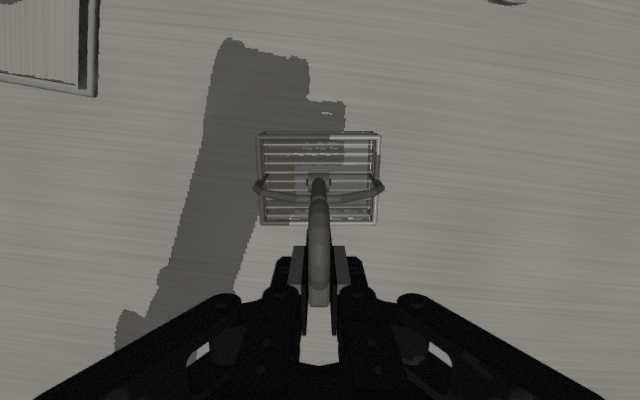

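apply_moves(
  increments=[
    [-26, -5, 0, 0, 0, 0, 1],
    [-44, -8, 0, 0, 0, 0, 1],
    [-50, -10, 0, 0, 0, 0, 1],
    [-50, -10, 0, 0, 0, 0, 1],
    [-50, -10, 0, 0, 0, 0, 1],
    [-46, -8, 0, 0, 0, 0, 1],
    [-32, -6, 0, 0, 0, 0, 1],
    [-14, -3, 0, 0, 0, 0, 1],
  ],
)

```text
t: 6.35
eef_pos: [0.495, 0.1673, 0.2139]
tool_rot: [0.002, 0.748, -0.663, -0.006]
contact_force: [-0.8, 0.5, -3.4]
gripper_width: 0.112
```

apply_moves(
  increments=[
    [0, 0, 0, 0, 0, 1, 1],
    [0, 0, 0, 0, 0, 3, 1],
    [0, 0, 0, 0, 0, 3, 1],
    [0, 0, 0, 0, 0, 3, 1],
    [0, 0, 0, 0, 0, 1, 1],
    [0, 0, 0, 0, 0, 0, 1],
    [0, 0, 0, 0, 0, 0, 1],
    [0, 0, 0, 0, 0, 0, 1],
  ],
)

```text
t: 7.35
eef_pos: [0.4944, 0.1573, 0.2124]
tool_rot: [-0.006, -0.675, 0.738, 0.005]
contact_force: [-0.1, 0.5, -3.1]
gripper_width: 0.112
```

```bash
python3 - <<'E'
from h import *
np.set_printoptions(precision=4,suppress=True)
o=bot.get_obs();print(o['eef_pos'],o['tool_rot'],o['contact_force'],o['gripper_width'])
snap('wrist','w5');snap('scene','s5');snap('side','d5')
crop('s5',260,110,400,310,4,'s5c');crop('d5',220,90,360,270,4,'d5c')
E
```

```text
[0.4944 0.1573 0.2124] [-0.0059 -0.6747  0.7381  0.0046] [-0.0737  0.4967 -3.1499] 0.11249468993904349
```

View pics/w5.png

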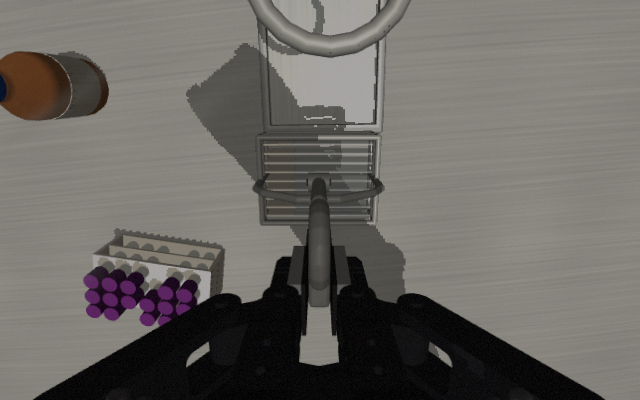

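View pics/s5c.png

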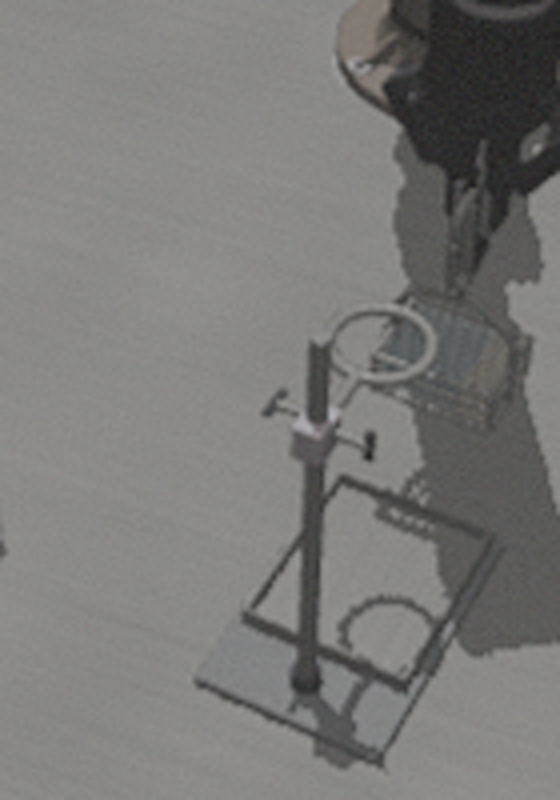

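View pics/d5c.png

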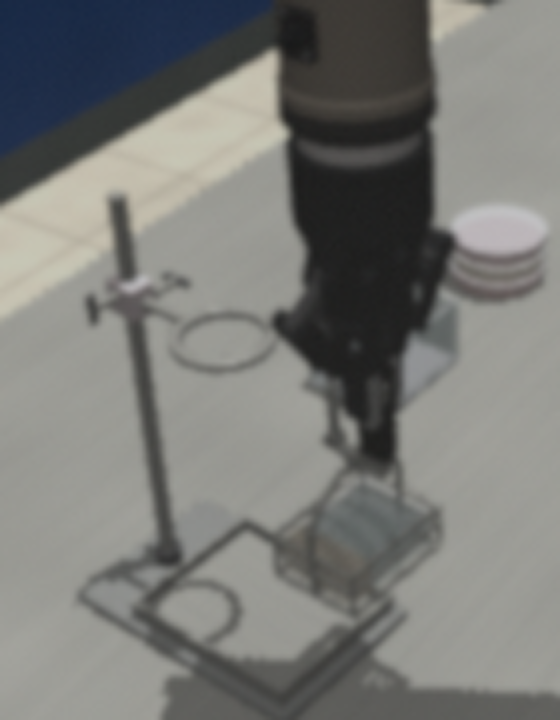

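```bash
python3 - <<'E'
from h import *
crop('s5',335,180,375,210,20,'c1');crop('d5',255,160,300,190,17,'c2');crop('w5',240,0,420,70,4,'c3')
E
```

```text
(no output)
```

View pics/c1.png

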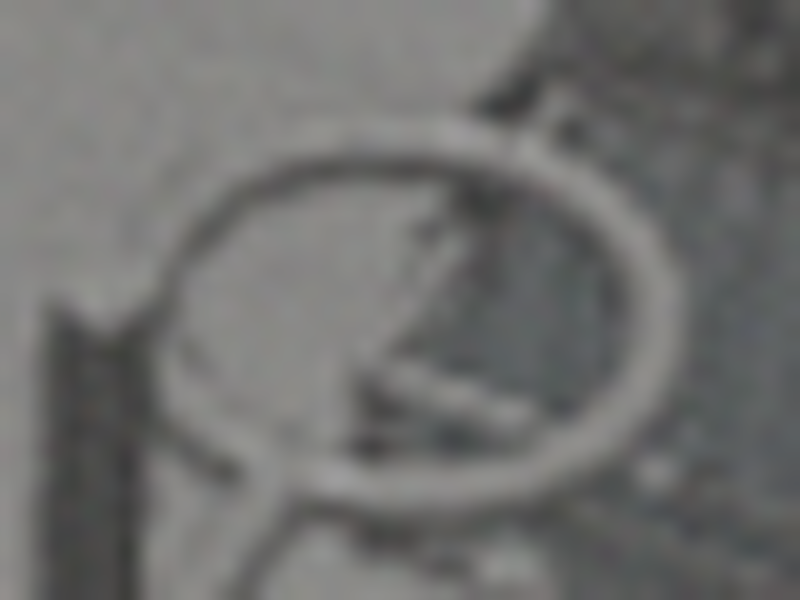

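View pics/c2.png

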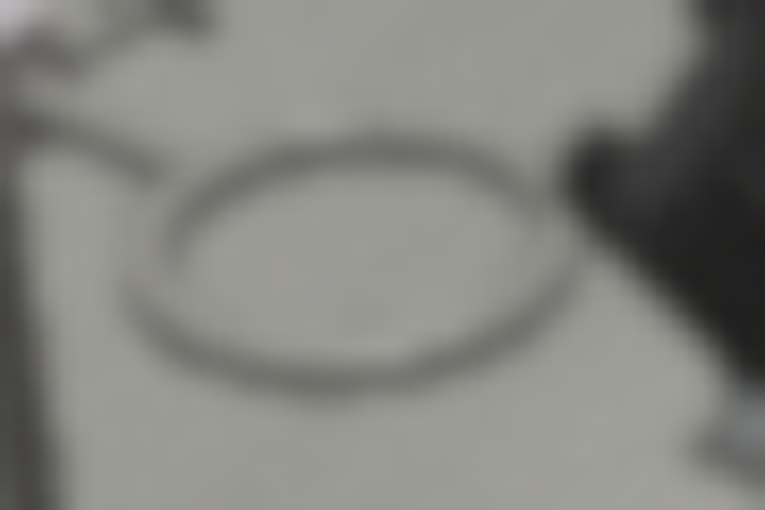

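View pics/c3.png

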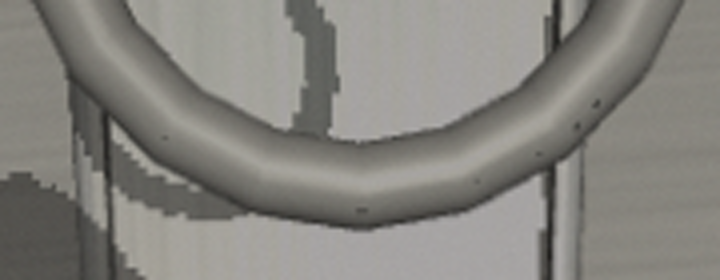

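```bash
cat > fit.py <<'E'
from h import *
from scipy.optimize import least_squares
np.set_printoptions(precision=4,suppress=True)
S=[(335+u/20,180+v/20) for u,v in [(400,145),(665,320),(425,490),(580,190),(590,445),(250,185),(240,440)]]
D=[(255+u/17,160+v/17) for u,v in [(385,150),(340,380),(145,250),(562,235),(230,185),(200,345),(490,340),(500,180)]]
W=[(240+u/4,v/4) for u,v in [(362,185),(165,112),(92,42),(270,168),(460,165),(568,108),(628,45)]]
th=np.linspace(0,2*np.pi,721)
def circ(p):
    c=p[:3];n=np.array([p[3],p[4],1]);n/=np.linalg.norm(n)
    a=np.cross([0,1,0],n);a/=np.linalg.norm(a);b=np.cross(n,a)
    return c+.03*(np.cos(th)[:,None]*a+np.sin(th)[:,None]*b)
def pj(fn,P):
    d=load(fn);E=d['E'];c=(P-E[:3,3])@E[:3,:3];s=c[:,:2]/c[:,2:];s=s*(1+float(d['k1'])*(s**2).sum(1)[:,None])
    return s@d['K'][:2,:2].T+d['K'][:2,2]
def res(p,sets):
    P=circ(p);r=[]
    for fn,pts,w in sets:
        q=pj(fn,P)
        for a in pts:
            e=q-np.array(a);i=(e**2).sum(1).argmin()
            t=q[(i+1)%720]-q[(i-1)%720];t/=np.linalg.norm(t);r.append((e[i,0]*t[1]-e[i,1]*t[0])*w)
    return np.array(r)
for sets in ([('s5',S,1),('d5',D,1)],[('s5',S,1),('d5',D,1),('w5',W,.5)],[('s5',S,1),('w5',W,1)],[('d5',D,1),('w5',W,1)]):
    o=least_squares(res,[.617,.145,.233,0,0],args=(sets,),x_scale=[.01,.01,.01,.1,.1],diff_step=1e-3)
    P=circ(o.x);u=np.array([-.997,.075,0]);i=(P@u).argmax()
    print(o.x,np.sqrt((o.fun**2).mean()),'near',P[i])
E
python3 fit.py
```

```text
[ 0.6157  0.1459  0.2345 -0.0162 -0.0492] 0.33461514140346366 near [0.5858 0.1483 0.2341]
[ 0.6183  0.1423  0.2338  0.0178 -0.0408] 0.9426712623551375 near [0.5884 0.1447 0.2344]
[ 0.6181  0.1421  0.2375  0.0568 -0.036 ] 1.0193089285908794 near [0.5882 0.1442 0.2393]
[ 0.6182  0.1419  0.2328  0.128  -0.0035] 1.1121560321134367 near [0.5885 0.1443 0.2366]
```

apply_moves(
  increments=[
    [2, -3, 1, 0.7, 0, 0, 1],
    [2, -6, 1, 0, 0, 0, 1],
    [0, -8, 1, 0, 0, 0, 1],
    [0, -8, 0, 0, 0, 0, 1],
    [0, -8, 0, 0, 0, 0, 1],
    [0, -5, 0, 0, 0, 0, 1],
    [0, -2, 0, 0, 0, 0, 1],
    [0, 0, 0, 0, 0, 0, 1],
  ],
)

```text
t: 8.5
eef_pos: [0.5373, 0.1495, 0.2087]
tool_rot: [-0.001, -0.675, 0.738, -0.0]
contact_force: [0.3, -0.6, -4.0]
gripper_width: 0.114
```

```bash
python3 - <<'E'
from h import *
np.set_printoptions(precision=4,suppress=True)
o=bot.get_obs();print(o['eef_pos'],o['tool_rot'],o['contact_force'],o['gripper_width'])
snap('wrist','w6');snap('side','d6')
print(load('w6')['E'])
crop('d6',250,140,330,230,7,'d6c');crop('w6',220,60,420,210,4,'w6c')
E
```

```text
[0.5373 0.1495 0.2087] [-0.0014 -0.6747  0.7381 -0.    ] [ 0.323  -0.5942 -3.9673] 0.11403692071040726
[[-0.0894 -0.9531 -0.2891  0.6113]
 [-0.996   0.0861  0.0244  0.1434]
 [ 0.0017  0.2901 -0.957   0.3754]
 [ 0.      0.      0.      1.    ]]
```

View pics/w6c.png

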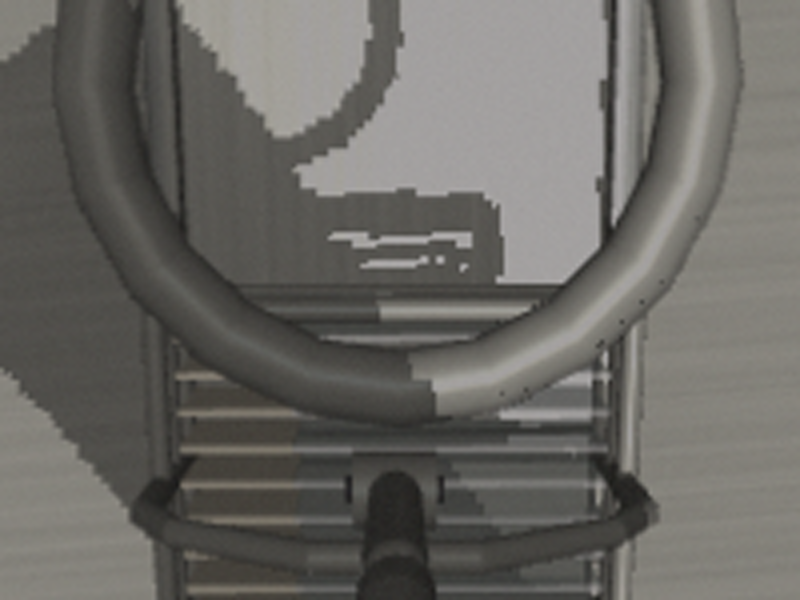

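View pics/d6c.png

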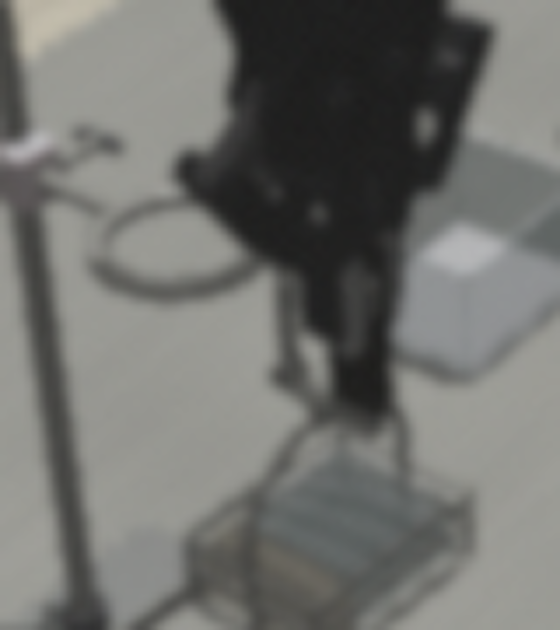

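```bash
python3 - <<'E'
from h import *
np.set_printoptions(precision=4,suppress=True)
for a,b in [((330.5,46.25),(320.75,156.25)),((330.5,57),(321,165.7)),((330.5,35.5),(321,148))]:
    print(tri(('w5',*a),('w6',*b)))
# ring width: 60mm across in w6 centreline
c,r=ray('w6',320.75,156.25);print(c+r*(.235-c[2])/r[2])
# diameter in row v~79: left centre (95,75) right centre (702,75)
for z in (.225,.235,.245):
    print(z,np.linalg.norm(atz('w6',220+97/4,60+75/4,z)-atz('w6',220+702/4,60+75/4,z)))
# predicted pixel of nose outer edge etc in rack frame
o=bot.get_obs();t=o['eef_pos'];h=np.array([.996,-.0894,0]);b=t+h*.0195;b[2]-=.0966
for x,z in [(17.5,135),(17,125),(0,159),(13.5,90),(33,34)]: print(x,z,proj('w6',b+h*x/1e3+[0,0,z/1e3]))
E
```

```text
(array([0.5887, 0.1444, 0.2359]), [np.float64(0.06854103458901124), np.float64(0.06854103458896342)])
(array([0.5847, 0.1447, 0.236 ]), [np.float64(0.10883309726611588), np.float64(0.10883309726603885)])
(array([0.5923, 0.144 , 0.2374]), [np.float64(0.15432707025339204), np.float64(0.15432707025339018)])
[0.5885 0.1443 0.235 ]
0.225 0.0643691949094916
0.235 0.060089934373087524
0.245 0.05581067383668339
17.5 135 [319.3437 198.0727]
17 125 [319.2564 192.6184]
0 159 [319.5707 266.1739]
13.5 90 [319.0252 181.4611]
33 34 [318.801  133.9376]
```

View pics/w6.png

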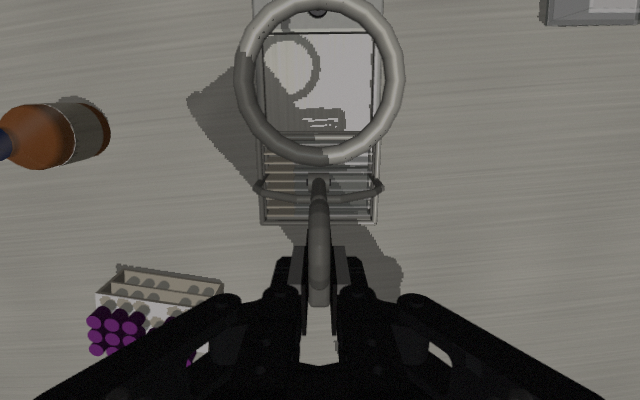

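apply_moves(
  increments=[
    [0, -2, 0, 0, 0, 0, 1],
    [0, -2, 0, 0, 0, 0, 1],
    [0, -2, 0, 0, 0, 0, 1],
    [0, -2, 0, 0, 0, 0, 1],
    [0, -2, 0, 0, 0, 0, 1],
    [0, -2, 0, 0, 0, 0, 1],
    [0, -1, 0, 0, 0, 0, 1],
    [0, -1, 0, 0, 0, 0, 1],
  ],
)

```text
t: 9.6
eef_pos: [0.5495, 0.1486, 0.2084]
tool_rot: [-0.003, -0.675, 0.738, 0.001]
contact_force: [-3.4, 0.4, -1.5]
gripper_width: 0.116
```

```bash
python3 - <<'E'
from h import *
np.set_printoptions(precision=4,suppress=True)
o=bot.get_obs();print(o['eef_pos'],o['tool_rot'],o['contact_force'],o['torque'])
E
```

```text
[0.5495 0.1486 0.2084] [-0.0032 -0.6752  0.7376  0.001 ] [-3.4472  0.3554 -1.5449] [-0.029   0.8139  0.0459]
```

apply_moves(
  increments=[
    [0, -1.5, 0, 0, 0, 0, 1],
    [0, -1.5, 0, 0, 0, 0, 1],
    [0, -1.5, 0, 0, 0, 0, 1],
    [0, -1.5, 0, 0, 0, 0, 1],
    [0, -1.5, 0, 0, 0, 0, 1],
    [0, -1.5, 0, 0, 0, 0, 1],
    [0, -1.5, 0, 0, 0, 0, 1],
    [0, -1.5, 0, 0, 0, 0, 1],
  ],
)

```text
t: 10.6
eef_pos: [0.5588, 0.1485, 0.2075]
tool_rot: [-0.006, -0.676, 0.737, 0.003]
contact_force: [-5.1, 1.8, -2.4]
gripper_width: 0.115
```

```bash
python3 - <<'E'
from h import *
np.set_printoptions(precision=4,suppress=True)
o=bot.get_obs();print(o['eef_pos'],o['tool_rot'],o['contact_force'],o['torque'])
snap('wrist','w7');crop('w7',220,100,420,250,4,'w7c')
E
```

```text
[0.5588 0.1485 0.2075] [-0.0057 -0.6758  0.7371  0.0032] [-5.0982  1.7837 -2.3609] [0.3227 1.2949 0.0561]
```

View pics/w7c.png

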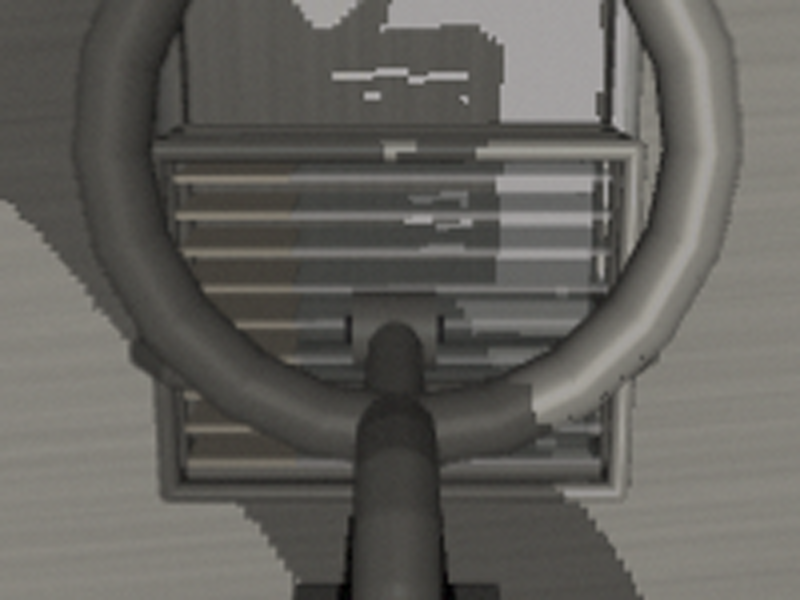

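apply_moves(
  increments=[
    [0.3, -1.2, -0.4, 0.2, 0, 0, 1],
    [0.3, -1.2, -0.3, 0.2, 0, 0, 1],
    [0.3, -1.2, -0.3, 0.1, 0, 0, 1],
    [0.3, -1.2, -0.1, 0.1, 0, 0, 1],
    [0, -1.2, -0.1, 0.1, 0, 0, 1],
    [0, -1, -0.1, 0.1, 0, 0, 1],
    [0, -0.6, -0.1, 0, 0, 0, 1],
    [0, -0.6, -0.1, 0, 0, 0, 1],
  ],
)

```text
t: 11.65
eef_pos: [0.5606, 0.1497, 0.2059]
tool_rot: [-0.006, -0.677, 0.736, 0.003]
contact_force: [-6.2, 0.2, -2.9]
gripper_width: 0.116
```

```bash
python3 - <<'E'
from h import *
np.set_printoptions(precision=4,suppress=True)
o=bot.get_obs();print(o['eef_pos'],o['tool_rot'],o['contact_force'],o['torque'])
E
```

```text
[0.5606 0.1497 0.2059] [-0.0055 -0.6775  0.7355  0.003 ] [-6.1582  0.1522 -2.8523] [0.0809 1.2918 0.0017]
```

apply_moves(
  increments=[
    [0.5, -1, -1.2, 0.2, 0, 0, 1],
    [0.5, -1.5, -1.2, 0.2, 0, 0, 1],
    [0.5, -2, -1, 0.2, 0, 0, 1],
    [0.5, -2, -0.8, 0.2, 0, 0, 1],
    [0.5, -2, -0.5, 0.2, 0, 0, 1],
    [0.5, -2, -0.5, 0.2, 0, 0, 1],
    [0.5, -2, -0.5, 0.2, 0, 0, 1],
    [0.3, -2, -0.5, 0.2, 0, 0, 1],
  ],
)

```text
t: 12.65
eef_pos: [0.5659, 0.1494, 0.2063]
tool_rot: [-0.002, -0.68, 0.733, 0.0]
contact_force: [-7.4, 1.4, -3.0]
gripper_width: 0.116
```

```bash
python3 - <<'E'
from h import *
np.set_printoptions(precision=4,suppress=True)
o=bot.get_obs();print(o['eef_pos'],o['tool_rot'],o['contact_force'],o['torque'])
snap('wrist','w8');crop('w8',220,130,420,280,4,'w8c')
E
```

```text
[0.5659 0.1494 0.2063] [-0.0024 -0.6799  0.7333  0.0001] [-7.3947  1.3958 -2.9596] [ 0.2204  1.6254 -0.0021]
```

View pics/w8c.png

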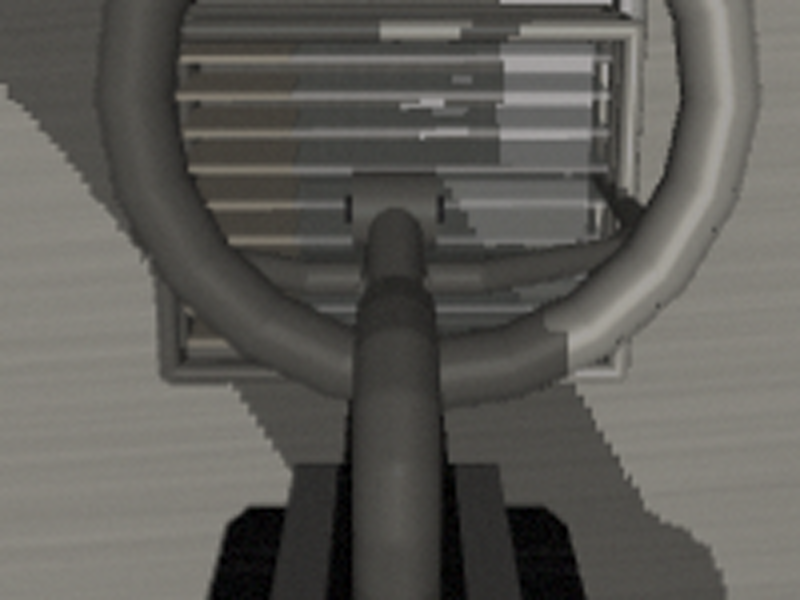

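apply_moves(
  increments=[
    [0.3, -1.8, 1.5, 0.1, 0, 0, 1],
    [0.3, -1.8, 1.5, 0.1, 0, 0, 1],
    [0.3, -1.8, 1.5, 0.1, 0, 0, 1],
    [0.3, -1.8, 1.5, 0.1, 0, 0, 1],
    [0.3, -1.7, 1.5, 0.1, 0, 0, 1],
    [0.3, -1.6, 1.5, 0.1, 0, 0, 1],
    [0.3, -1.5, 1.5, 0.1, 0, 0, 1],
    [0.3, -1.5, 1.0, 0.1, 0, 0, 1],
  ],
)

```text
t: 13.7
eef_pos: [0.5739, 0.1482, 0.1944]
tool_rot: [-0.002, -0.681, 0.732, -0.001]
contact_force: [-9.4, 0.2, 1.8]
gripper_width: 0.12
```

```bash
python3 - <<'E'
from h import *
np.set_printoptions(precision=4,suppress=True)
o=bot.get_obs();print(o['eef_pos'],o['tool_rot'],o['contact_force'],o['torque'])
snap('wrist','w9');crop('w9',220,130,420,280,4,'w9c')
snap('side','d9');crop('d9',250,140,330,230,7,'d9c')
E
```

```text
[0.5739 0.1482 0.1944] [-0.0015 -0.6809  0.7324 -0.0013] [-9.3766  0.23    1.8228] [-0.0072  1.7189 -0.0364]
```

View pics/w9c.png

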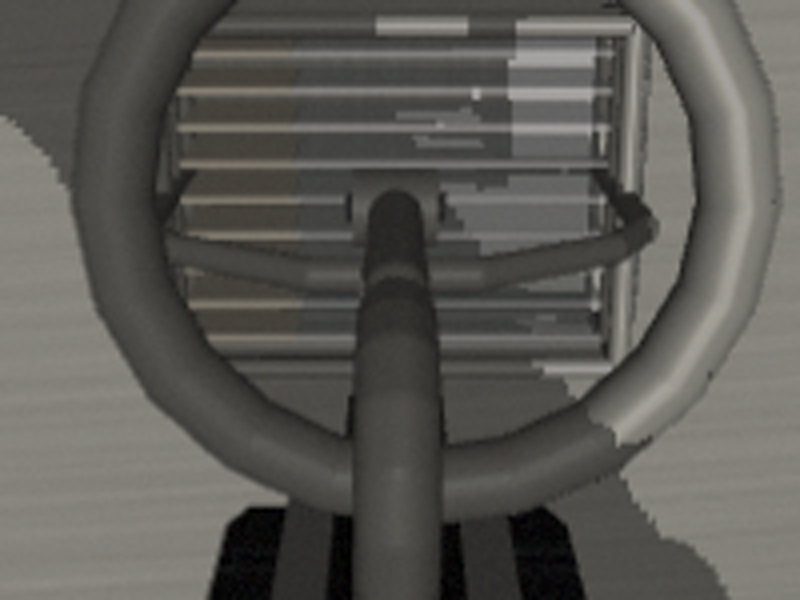

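View pics/d9c.png

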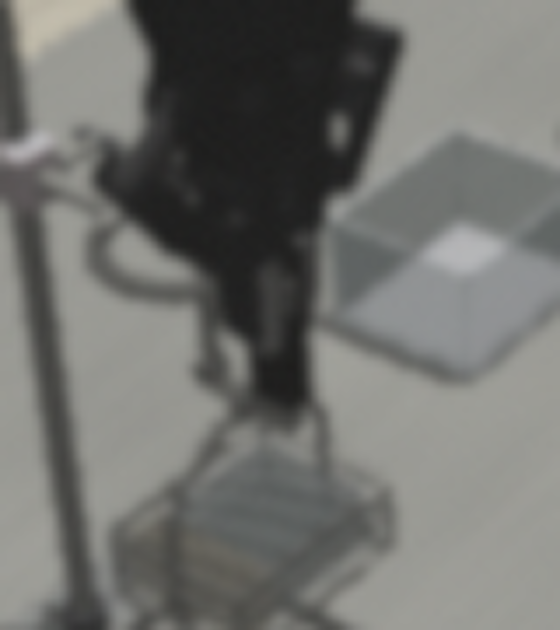

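apply_moves(
  increments=[
    [0.3, 1, 0, 0.1, 0, 0, 1],
    [0.3, 1, 0, 0.1, 0, 0, 1],
    [0.3, 1, 0.5, 0, 0, 0, 1],
    [0.3, 0.5, 1, 0, 0, 0, 1],
    [0.3, 0.5, 1, 0, 0, 0, 1],
    [0.3, 0, 1, 0, 0, 0, 1],
    [0.3, 0, 1, 0, 0, 0, 1],
    [0, 0, 1, 0, 0, 0, 1],
  ],
)

```text
t: 14.8
eef_pos: [0.5718, 0.1458, 0.189]
tool_rot: [0.001, -0.68, 0.733, -0.004]
contact_force: [-0.5, -0.2, -4.0]
gripper_width: 0.113
```

```bash
python3 - <<'E'
from h import *
np.set_printoptions(precision=4,suppress=True)
o=bot.get_obs();print(o['eef_pos'],o['tool_rot'],o['contact_force'],o['torque'])
E
```

```text
[0.5718 0.1458 0.189 ] [ 0.0014 -0.6805  0.7328 -0.0038] [-0.5457 -0.1926 -4.0477] [ 0.0592  0.092  -0.0075]
```

apply_moves(
  increments=[
    [0, 1, 0.5, -0.2, 0, 0, 1],
    [0, 1, 0.5, -0.2, 0, 0, 1],
    [0, 0.5, 0.7, -0.2, 0, 0, 1],
    [0, 0.5, 0.7, 0, 0, 0, 1],
    [0, 0, 0.7, 0, 0, 0, 1],
    [0, 0, 0.7, 0, 0, 0, 1],
    [0, 0, 0.7, 0, 0, 0, 1],
    [0, 0, 0.7, 0, 0, 0, 1],
  ],
)

```text
t: 15.8
eef_pos: [0.569, 0.1463, 0.1846]
tool_rot: [-0.002, -0.681, 0.733, -0.0]
contact_force: [-2.1, -0.7, 0.8]
gripper_width: 0.117
```

```bash
python3 - <<'E'
from h import *
np.set_printoptions(precision=4,suppress=True)
o=bot.get_obs();print(o['eef_pos'],o['tool_rot'],o['contact_force'],o['torque'])
snap('wrist','w10');crop('w10',220,130,420,280,4,'w10c')
snap('side','d10');crop('d10',250,140,330,230,7,'d10c')
E
```

```text
[0.569  0.1463 0.1846] [-0.0019 -0.6805  0.7327 -0.0001] [-2.0741 -0.7148  0.7651] [-0.0921  0.2528  0.0055]
```

View pics/w10c.png

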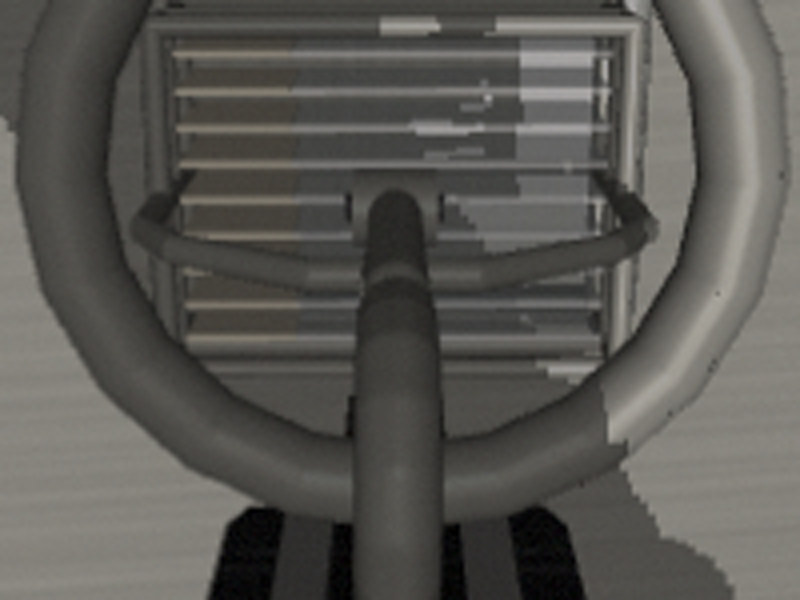

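View pics/d10c.png

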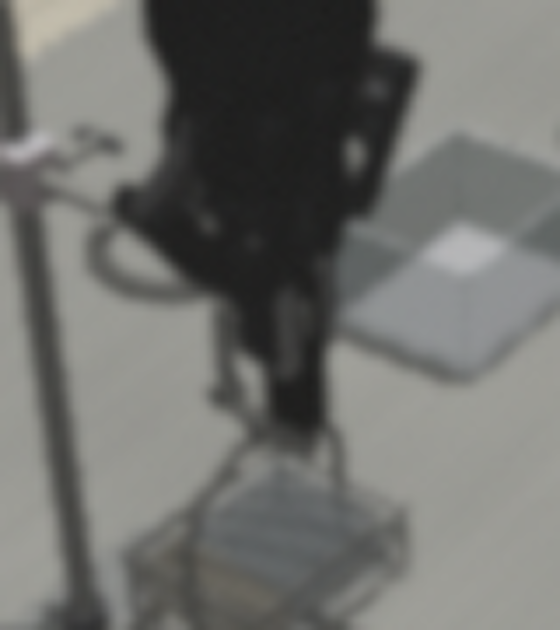

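apply_moves(
  increments=[
    [0, 0, 0, 0, 0, 0, 0.75],
    [0, 0, 0, 0, 0, 0, 0.7],
    [0, 0, -0.2, 0, 0, 0, 0.6],
    [0, 0, -0.2, 0, 0, 0, 0.5],
    [0, 0, -0.2, 0, 0, 0, 0.4],
    [0, 0, -0.2, 0, 0, 0, 0.3],
    [0, 0, -0.2, 0, 0, 0, 0.2],
    [0, 0, -0.2, 0, 0, 0, 0.2],
  ],
  grip_force=20,
)

```text
t: 16.9
eef_pos: [0.5702, 0.1468, 0.1864]
tool_rot: [-0.001, -0.681, 0.733, -0.001]
contact_force: [-0.6, -0.1, 0.5]
gripper_width: 0.396
```

```bash
python3 - <<'E'
from h import *
np.set_printoptions(precision=4,suppress=True)
o=bot.get_obs();print(o['eef_pos'],o['tool_rot'],o['contact_force'],o['torque'])
snap('wrist','w11')
snap('side','d11');crop('d11',250,140,330,230,7,'d11c')
E
```

```text
[0.5702 0.1468 0.1864] [-0.0006 -0.6805  0.7327 -0.0005] [-0.5933 -0.0731  0.4695] [ 0.0676 -0.0276 -0.0273]
```

View pics/w11.png

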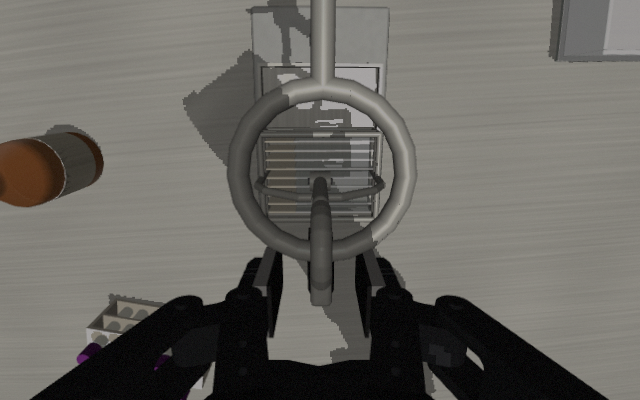

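View pics/d11c.png

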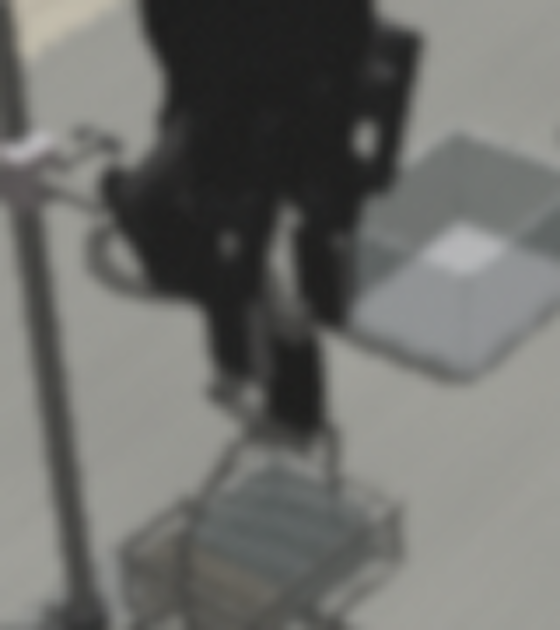

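apply_moves(
  increments=[
    [0, 3, -0.5, 0, 0, 0, 0.2],
    [0, 5, -0.5, 0, 0, 0, 0.2],
    [0, 8, 0, 0, 0, 0, 0.2],
    [0, 10, 0, 0, 0, 0, 0.2],
    [0, 14, 0, 0, 0, 0, 0.2],
    [0, 16, 0, 0, 0, 0, 0.2],
    [0, 16, 0, 0, 0, 0, 0.2],
    [0, 10, -5, 0, 0, 0, 0.2],
  ],
)

```text
t: 18.0
eef_pos: [0.4817, 0.1532, 0.1924]
tool_rot: [-0.001, -0.681, 0.732, -0.0]
contact_force: [-0.4, 0.1, 0.4]
gripper_width: 0.4
```

apply_moves(
  increments=[
    [0, 3, -15, 0, 0, 0, 0.2],
    [0, 0, -25, 0, 0, 0, 0.2],
    [0, 0, -25, 0, 0, 0, 0.2],
    [0, 0, -20, 0, 0, 0, 0.2],
    [0, 0, -10, 0, 0, 0, 0.2],
    [0, 0, 0, 0, 0, 0, 0.2],
    [0, 0, 0, 0, 0, 0, 0.2],
    [0, 0, 0, 0, 0, 0, 0.2],
  ],
)

```text
t: 19.0
eef_pos: [0.4791, 0.154, 0.2951]
tool_rot: [0.001, -0.681, 0.733, -0.001]
contact_force: [-0.0, 0.6, -0.3]
gripper_width: 0.4
```

```bash
python3 - <<'E'
from h import *
np.set_printoptions(precision=4,suppress=True)
o=bot.get_obs();print(o['t'],o['eef_pos'],o['contact_force'])
snap('wrist','w12');snap('side','d12');crop('d12',240,130,340,240,6,'d12c')
snap('scene','s12');crop('s12',300,140,400,300,4,'s12c')
E
```

```text
19.0 [0.4791 0.154  0.2951] [-0.0333  0.6389 -0.2523]
```

View pics/w12.png

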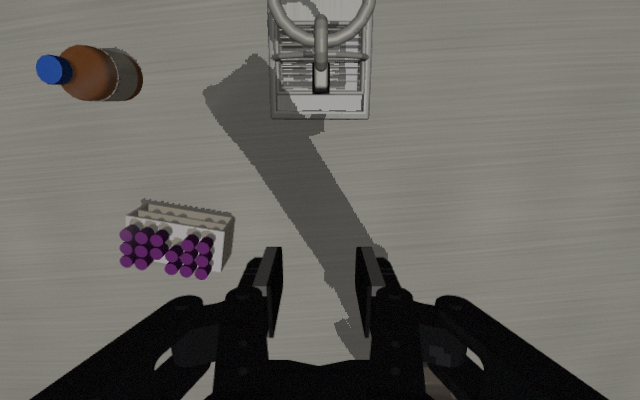

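View pics/d12c.png

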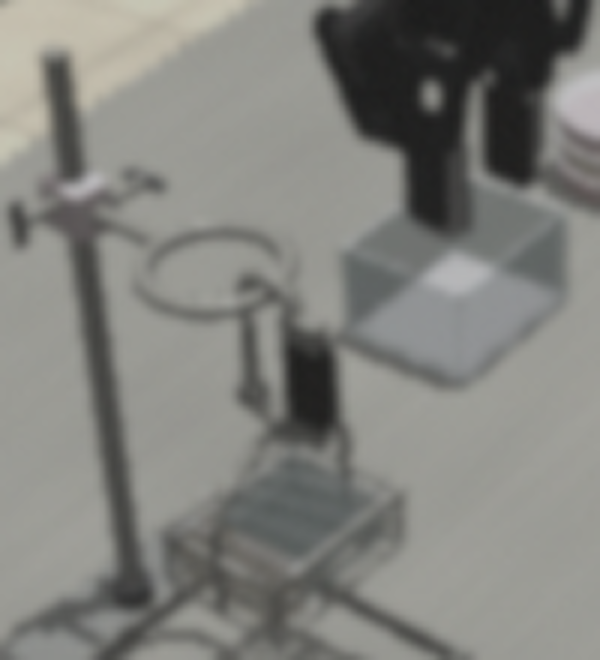

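View pics/s12c.png

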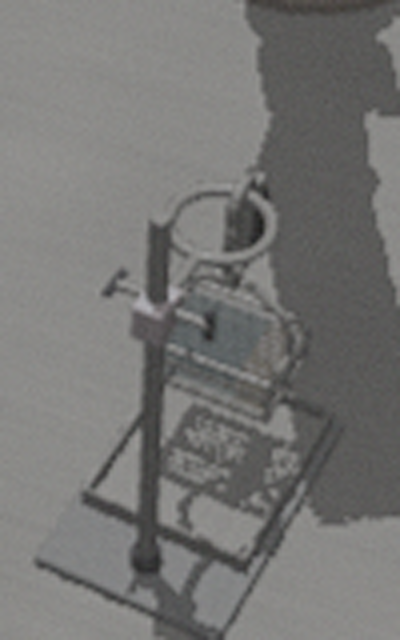

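```bash
python3 - <<'E'
from h import *
snap('wrist','w13');a=load('w12')['im'].astype(int);b=load('w13')['im'].astype(int)
print(np.abs(a-b)[:130,250:400].mean(),np.abs(a-b)[130:240,420:].mean())
print(bot.hand_in())
E
```

```text
2.2656581196581196 1.091542699724518
the job is handed in; nothing more can be done
None
```

The rack is hanging from the ring by its snap hook, and I handed the job in at about 19 s of the 61 s allowed.

- **What I did:** I took the rack by the black grip and pressed the gate against the ring's near side. I then lowered the hook until the ring's bar lay in its top, let go and backed the arm away.
- **Pressing:** The force readings at the end of each move showed about 5 to 7.5 N while the gate was opening. With the bar against the hook's back the reading was 9.4 N. I only read the force between moves, so a brief higher value could have gone unseen.
- **Ring inside the hook:** By my measurements the bar was well above the gate's tip. It ended about 1 mm from where the hook's seat should be, and the rack's weight came off the wrist.
- **Last pictures:** They show the rack hanging upright with its slides in, the gate line looking straight and shut, and the arm clear. The bottle, tubes and trough look undisturbed; the petri dishes are only partly in view. The side picture is blurred, and I did not test the gate by pulling back on it.
- **Still moving slightly?** I compared two wrist pictures 0.05 s apart, and the rack area had changed a little more than the background (2.3 against 1.1 grey levels). It may still have been swaying slightly when I handed in; I did not wait or check again.

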